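# Dock the canister and unscrew its lid

### The job

Put the white canister with the red bands back into its own red-marked dock, fully home, so that the dock keeps it from turning. Then unscrew its tight wooden lid anticlockwise just until the threads let go, not on against the stop that follows, and lift it straight off; finish still holding the lid in the gripper, level and centred about 2 cm above the open mouth, with the canister still home in its dock. Do not unscrew the lid before the canister is docked, and leave the green canister, the pepper mill and the cup where they are.

Things in the scene. Friction and masses are not known exactly. Their poses are not given: they have to be found in the camera images.
- canister: Loose white stoneware canister, red band on all four sides, 0.32 to 0.52 kg, lid screwed on: 112 mm tall in all. Body 62 x 62 mm, 76 mm tall to its shoulder, then a round neck. Origin: centre of its underside; z up, x and y square to its sides. Fits the dock at any quarter turn. Can be carried by the lid, which the sprung seal keeps stiffly on. Black dot on the shoulder corner at +x +y.
- canister_mouth (a point): Centre of the canister's open mouth (rim of its 44 mm neck), 100 mm above its underside, under the lid at first; axes as the canister's.
- lid: Round wooden screw lid of the red-banded canister, 60 mm diameter, 33 mm tall, 0.11 kg. Origin: centre of its lower edge, z up; when tight it is 79 mm above the canister's underside (21 mm below the mouth, 3 mm above the shoulder): keep fingertips above that. Turn angle = yaw of the lid's x axis minus yaw of the canister's x axis, 0 to 0.22 rad at the start. Any grasp yaw will do.
- lid_top (a point): Centre of the lid's top, 33 mm above its lower edge; axes as the lid's. Anticlockwise from above (+yaw) the lid resists with up to 0.9 N m, rises 1 to 2 mm and lets go at a turn angle of 0.9 rad, popping up 1 to 2 mm; from 1.0 to 1.45 rad it lifts straight off; near 1.6 rad is a stop. At 1.2 rad the black dash on top points to the canister's black dot.
- lid_edge (a point): Point on the lid's top, 25 mm from its centre along the lid's x axis (not marked): its direction from lid_top gives the lid's yaw.
- red_dock: Wooden dock fixed to the worktop, red stripes on its rim and sides: block 96 x 96 mm, 30 mm tall, with a square pocket 67 x 67 mm (2.5 mm play a side around the canister, chamfered mouth), open upwards. Origin: centre of its underside; x and y square to the pocket.
- red_dock_seat (a point): Centre of the red dock's pocket floor, 4 mm above the worktop (the pocket is 26 mm deep), where the centre of the canister's underside comes to rest. Axes as the dock's.
- green_dock: The same dock with green stripes, for the green canister; it stays empty. Origin: centre of its underside.
- green_canister: Bystander: the closed canister with green bands, 62 x 62 mm, 112 mm tall. Origin: centre of its underside.
- mill: Bystander: dark wooden pepper mill, 52 mm diameter, 145 mm tall. Origin: centre of its underside.
- cup: Bystander: white cup, 72 mm diameter, 60 mm tall. Origin: centre of its underside.
Things that resemble listed ones, but are neither listed nor needed, are in the scene too. Of the things that look like the lid, the middle-sized one is meant. Leave any yellow look-alike of the red_dock alone.

How it is judged:
On the way, in this order (a step that is already met when the one before it is completed fails the run):
1. the canister is home in the red dock, its lid still tight (horizontal distance between canister and red_dock_seat below 0.007 m and z of canister in the frame of red_dock_seat below 0.005 m and angle between canister's own z axis and vertical below 0.07 rad and angle between the x axis of lid and the x axis of canister, either way round below 0.5 rad and z of lid in the frame of canister_mouth below -0.012 m), for 0.2 s.
2. the lid is unscrewed until its threads let go, the canister still home in the red dock (horizontal distance between canister and red_dock_seat below 0.007 m and z of canister in the frame of red_dock_seat below 0.005 m and angle between canister's own z axis and vertical below 0.07 rad and angle between the x axis of lid and the x axis of canister, either way round above 0.8 rad and z of lid in the frame of canister_mouth below 0 m), for 0.05 s.
At the end, for the whole second after the job is handed in: Canister home in the red dock (7 mm of centre, 5 mm of the floor, upright to 0.07 rad); the fingers hold the lid at rest, level to 0.15 rad, lower edge 6 to 45 mm above the mouth, centred to 15 mm, clear of the canister, turn angle 0.7 to 2.4 rad (horizontal distance between canister and red_dock_seat below 0.007 m and z of canister in the frame of red_dock_seat below 0.005 m and angle between canister's own z axis and vertical below 0.07 rad and z of lid in the frame of canister_mouth between 0.006 and 0.045 m and horizontal distance between lid and canister_mouth below 0.015 m and angle between lid's own z axis and vertical below 0.15 rad and contact force between the fingers and lid above 2 N and contact force between lid and canister below 0.1 N and linear speed of lid below 0.03 m/s and angle between the x axis of lid and the x axis of canister, either way round above 0.7 rad); the arm keeps its last pose, push and grip.
It fails at once if the lid is unscrewed while the canister is not home in the red dock (angle between the x axis of lid and the x axis of canister, either way round above 0.65 rad and z of lid in the frame of canister_mouth below -0.002 m and (horizontal distance between canister and red_dock_seat above 0.015 m or z of canister in the frame of red_dock_seat above 0.012 m)).
It fails at once if the lid is turned on past 1.53 rad, against the stop, while still on the neck (x of lid_edge in the frame of canister below 0.001 m and z of lid in the frame of canister_mouth below 0 m).
It fails at once if the green canister is disturbed (distance of green_canister from where it was at the start of the episode above 0.02 m or angle between green_canister's own z axis and vertical above 0.3 rad).
It fails at once if the pepper mill is disturbed (distance of mill from where it was at the start of the episode above 0.02 m or angle between mill's own z axis and vertical above 0.3 rad).
It fails at once if the cup is disturbed (distance of cup from where it was at the start of the episode above 0.02 m or angle between cup's own z axis and vertical above 0.3 rad).
It also fails if it takes over 50 s, if anything falls off the work surface, if the arm or the gripper's body presses on something with over 40 N, if the wrist force passes 120 N, or if a joint passes its speed limit or range.

### The arm

A 7-joint arm with a two-finger parallel gripper is mounted at the origin on the work surface. World frame = base frame: x ahead of the robot, y to its left, z up, the work surface at z = 0. Lengths are in m, angles in rad, forces in N, time in s.
With the tool pointing down it reaches from about 0.35 to 0.9 m from the base axis. Payload 19.9 kg.
Tool frame: the origin (TCP) lies midway between the tips of the shut fingers; the grasp point (between the pads) lies r.pinch_z behind it (r.pinch_z is the distance from the TCP to the grasp point, in m); z points along the fingers, y is the line along which they close (so a half turn about z gives the same grasp; the last joint's range is limited). The gripper opens to 85 mm and grips with 20 to 120 N. Pads are 22 mm wide; open, the fingers measure 114 mm over their backs; the gripper's body (76 mm by 85 mm) begins 54 mm behind the grasp point. The pads swing forward as they close: fully open they stand 13 mm farther back than shut.
Start: joints at [-1.25, 0.417, -0.01, 1.614, 0.005, 1.111, -0.053], TCP at [0.222, 0.584, 0.231] pointing down, gripper open.
Joint ranges: [-2.81, 2.81], [-0.39, 2.02], [-1.27, 1.25], [0.06, 2.57], [-1.19, 4.33], [0.19, 2], [-2.82, 2.82]. Speed limits (rad/s): [1.89, 1.89, 2.39, 2.39, 3.01, 3.01, 3.01].

### API

Orientations are given as a unit quaternion [x, y, z, w].
In Python, from cell import r, read_camera, get_calibration gives the robot as it stands. The module is installed in compiled form; this text tells all that it offers.
- The arm moves only by the tool move_arm, never from a script. Its argument "commands" is a list of rows, each a list of 5 numbers: the shift along the tool's x, y, z in cm, then the turn about the tool's z in rad, then the opening, from 0 (shut) to 1 (fully open). A call has 1 to 12 rows; each row is the pose to reach, as a shift and turn from the pose commanded when the call began, along the tool's axes at that moment; what a row does not reach only later rows make up. A row lasts 1/12 s, in which the tool goes at most 41.7 mm and 7.16 degrees, less where a joint would pass 70% of its speed; a pose out of reach is approached as far as the arm can. A call with a gripper value outside its range is refused whole. The fingers move at their own pace and stop on an object; "grip_force" is the grip in N (left out, the last holds). Time passes only in rows, so rows that repeat a pose let the fingers close. It gives the time, the measured TCP pose, the force, the opening and the grip force at its end, in the units of the state.
- r.get_obs(): the state, without advancing time (a new reading comes with each control period).
- read_camera(name): name is "side" or "top" or "wrist"; returns the picture (420x560x3 uint8, red, green, blue); there is no depth.
- get_calibration(name): a dict with "fx", "fy", "cx", "cy" (pixels), "rvec" (rotation vector, rad) and "tvec" (3), from world to camera coordinates, as OpenCV has them. Camera axes: x right, y down, z forward; pixel columns grow to the right and rows downward; lengths in m; the calibration is good to about 2 mm. The wrist camera is an equidistant fisheye: a pixel r from the principal point sees the ray r / f radians off the axis. A picture is of the moment at which its call begins: read the wrist's pose just before it. get_calibration takes no time and is no camera call; for the wrist camera it gives the pose at the moment of the call.
- r.hand_in(): hands the job in; it is judged then, once.
The state is a dict: "t": time; "joints": joint angles; "qd": joint speeds; "tau": joint torques, N m; "ee_pos": TCP position; "orientation": TCP orientation; "contact_force": force on the tool from outside, world axes, zero at the start; "ft_torque": the same for the moment, N m; "opening": finger opening in m; "finger_force": force on a finger pad.
Only numpy, scipy, OpenCV 4.12 (cv2) and the standard library are available. Lean on these libraries where they do the work, as an engineer would, in place of code of your own. Each camera call takes 0.05 s, during which the arm holds its last target. There are 200 camera calls.

## Working session

There is one attempt and no reset: what is moved stays moved. The work goes in short steps, Python scripts to look and compute and a tool call to move; the robot and the scene stay as the last step left them, time stands still between calls to the robot, and variables do not carry over. Pictures are saved under pics/ and viewed, at most 12 in all, crops included, and the job is handed in when it is done.

Besides the shell and the picture viewer there is one more tool, called after ">>>" by a JSON object that holds its "fn" and its "kwargs". move_arm: Moves the arm, as the interface text tells. Its arguments: {"type":"object","properties":{"commands":{"type":"array","items":{"type":"array","items":{"type":"number"}}},"grip_force":{"type":"number"}},"required":["commands"]}

```bash
mkdir -p pics; cat > h.py <<'E'
import numpy as np, cv2
from cell import r, read_camera, get_calibration
def save(img,name): cv2.imwrite('pics/'+name,cv2.cvtColor(img,cv2.COLOR_RGB2BGR))
def ray(c,px,fish=False):
    R=cv2.Rodrigues(np.array(c['rvec'],float))[0]; t=np.array(c['tvec'],float).ravel()
    x=(px[0]-c['cx'])/c['fx']; y=(px[1]-c['cy'])/c['fy']
    if fish:
        a=np.hypot(x,y); s=np.sin(a)/max(a,1e-9); d=np.array([x*s,y*s,np.cos(a)])
    else: d=np.array([x,y,1.])
    return -R.T@t, R.T@d
def onz(c,px,z,fish=False):
    o,d=ray(c,px,fish); return o+d*(z-o[2])/d[2]
def tri(*rs):
    A=np.zeros((3,3));b=np.zeros(3)
    for o,d in rs:
        d=d/np.linalg.norm(d);P=np.eye(3)-np.outer(d,d);A+=P;b+=P@o
    p=np.linalg.solve(A,b)
    res=[np.linalg.norm(np.cross(p-o,d/np.linalg.norm(d))) for o,d in rs]
    return p,max(res)
E
python3 - <<'E'
from h import *
for n in ('top','side'):
    save(read_camera(n),n+'0.png'); c=get_calibration(n); print(n,c, ray(c,(280,210)))
print(r.get_obs(), r.pinch_z)
E
```

```text
top {'fx': 506.5691865955007, 'fy': 506.5691865955007, 'cx': 275.0211686971941, 'cy': 204.21210438114997, 'rvec': array([ 2.11211974, -2.13528129,  0.15361688]), 'tvec': array([0.03180154, 0.6074636 , 1.17605627])} (array([ 0.40347343, -0.00157665,  1.26108621]), array([ 0.15511271,  0.01211731, -0.98793743]))
side {'fx': 473.28227435591174, 'fy': 473.28227435591174, 'cx': 279.3835231468419, 'cy': 211.38981318664872, 'rvec': array([ 2.32788154, -0.11695155,  0.07546059]), 'tvec': array([-0.60634989,  0.10192752,  1.13963925])} (array([ 0.50535329, -0.81609896,  0.86915337]), array([ 0.09236397,  0.72181931, -0.68589803]))
{'t': 0.1, 'joints': array([-1.2494731 ,  0.41792634, -0.01031727,  1.61411068,  0.00471934,
        1.11074831, -0.05301427]), 'qd': array([ 0.00046887, -0.00100634,  0.0007679 , -0.00209501, -0.00057159,
       -0.00125996,  0.00244253]), 'tau': array([ 7.83270789e-04, -8.65814137e+01,  6.80451002e-01, -4.35639775e+01,
        1.91681657e-02,  4.80835384e-03, -7.53996801e-05]), 'ee_pos': array([0.22171182, 0.58400265, 0.23071665]), 'orientation': array([ 1.80410623e-01,  9.83591208e-01, -5.81967286e-04, -5.55458825e-05]), 'contact_force': array([-0.12120222,  0.00758449, -0.74997505]), 'ft_torque': array([0.00728878, 0.01387998, 0.0094491 ]), 'finger_force': 0.0, 'opening': 0.08526448035769724} 0.0187
```

View pics/top0.png

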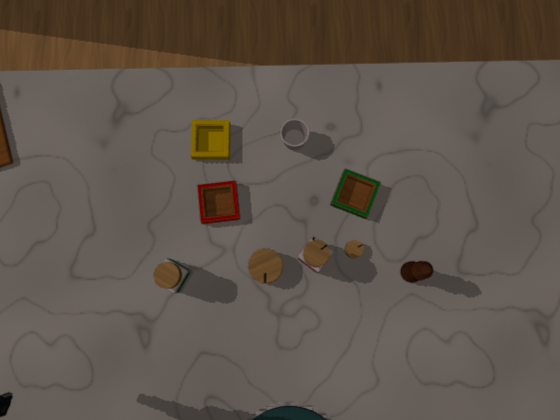

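View pics/side0.png

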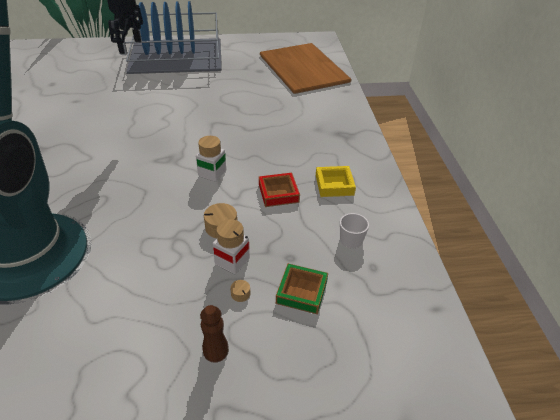

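Top view: the red-banded canister's lid is at (316,252). It could be confused with the big disc (265,265), the small disc (354,248) and the green canister's lid (168,275). The dock is red at (219,202), with a yellow look-alike at (211,140). I choose (316,252), the middle-sized lid on the red-banded body.

```bash
python3 - <<'E'
from h import *
t=read_camera('top'); s=read_camera('side')
a=cv2.resize(t[215:300,230:380],None,fx=5,fy=5,interpolation=cv2.INTER_CUBIC)
a=cv2.convertScaleAbs(a,alpha=1.6)
b=cv2.resize(s[190:310,190:340],None,fx=2,fy=2,interpolation=cv2.INTER_CUBIC)
o=np.zeros((425,750,3),np.uint8);o[:]=a
save(o,'crop1.png')
ct,cs=get_calibration('top'),get_calibration('side')
# rough points
for n,z,p in [('lid',.112,(316,252)),('big',.03,(265,265)),('small',.02,(354,248)),('green',.112,(168,275)),('mill',.145,(424,270)),('cup',.06,(294,132))]:
    print(n,onz(ct,p,z).round(3))
print('lid side',onz(cs,(230,232),.112).round(3), 'tri',tri(ray(ct,(316,252)),ray(cs,(230,232))), 'big',tri(ray(ct,(265,265)),ray(cs,(221,218))))
# red dock rim by mask
for im,c,n in((t,ct,'top'),(s,cs,'side')):
    h=cv2.cvtColor(im,cv2.COLOR_RGB2HSV)
    m=(((h[...,0]<6)|(h[...,0]>174))&(h[...,1]>190)&(h[...,2]>80)).astype(np.uint8)
    cn,_=cv2.findContours(m,cv2.RETR_EXTERNAL,cv2.CHAIN_APPROX_NONE)
    for k in cn:
        if cv2.contourArea(k)>60: print(n,cv2.contourArea(k),cv2.minAreaRect(k),cv2.approxPolyDP(k,4,True).reshape(-1,2).tolist())
E
```

```text
lid [ 0.487 -0.068  0.112]
big [0.463 0.051 0.03 ]
small [ 0.502 -0.166  0.02 ]
green [0.438 0.267 0.112]
mill [ 0.443 -0.299  0.145]
cup [ 0.786 -0.023  0.06 ]
lid side [ 0.489 -0.08   0.112] tri (array([ 0.48824044, -0.0684935 ,  0.09993359]), np.float64(0.0006056996083217403)) big (array([0.46449014, 0.05141305, 0.02926166]), np.float64(0.0018105509108572405))
top 1324.0 ((217.5487823486328, 200.93902587890625), (37.32585525512695, 37.98844909667969), 83.6598129272461) [[233, 181], [198, 185], [202, 221], [237, 217]]
side 76.5 ((222.4000244140625, 254.7000274658203), (21.0190372467041, 4.4721360206604), 26.56505012512207) [[214, 248], [231, 261]]
side 158.0 ((282.1048278808594, 200.2860565185547), (6.013448715209961, 32.64443588256836), 82.40535736083984) [[298, 196], [266, 203], [297, 201]]
side 723.0 ((277.5321960449219, 185.24977111816406), (25.67496681213379, 35.82625961303711), 75.52970886230469) [[291, 173], [259, 177], [264, 202], [264, 197], [298, 193]]
```

View pics/crop1.png

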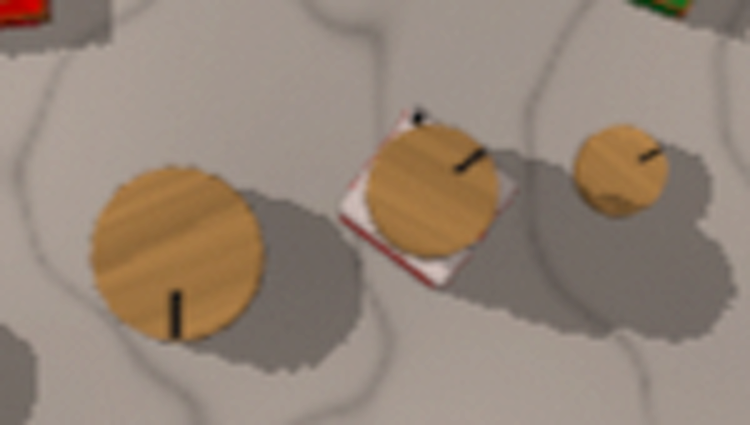

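Crop confirms: middle lid on the red-banded body, dash pointing up-right, dot at crop (418,115); the big and small discs lie alone.

```bash
cat >> h.py <<'E'
def todo(p,yaw=0.0):
    """cm shift in tool axes from present measured TCP to world p"""
    from scipy.spatial.transform import Rotation as Ro
    o=r.get_obs(); R=Ro.from_quat(o['orientation']).as_matrix()
    return (R.T@(np.array(p)-o['ee_pos'])*100).round(2), R
E
python3 - <<'E'
from h import *
ct=get_calibration('top')
L=onz(ct,(316.4,253),.112); D=onz(ct,(313.6,238),.076); K=onz(ct,(230+485/5,215+151/5),.112)
print('lid',L.round(4),'dot',D.round(4),np.linalg.norm((D-L)[:2]))
a=lambda v:np.arctan2(v[1],v[0])
print('canyaw',a(D-L)-np.pi/4,'dash',a(K-L))
P=np.array([onz(ct,p,.03)[:2] for p in [(233,181),(198,185),(202,221),(237,217)]])
print(P.round(4),P.mean(0),[np.linalg.norm(P[i]-P[i-1]).round(4) for i in range(4)],[a(P[i]-P[i-1]).round(3) for i in range(4)])
w,R=todo([L[0],L[1],.22]);print(w,R.round(3))
w,R=todo([.49,.02,.27]);print(w)
E
```

```text
lid [ 0.4845 -0.0687  0.112 ] dot [ 0.5222 -0.065   0.076 ] 0.03784256005687946
canyaw -0.6886263181029316 dash -0.9513843183159665
[[0.6713 0.1298]
 [0.6624 0.2171]
 [0.5718 0.2057]
 [0.5807 0.1194]] [0.62153314 0.16798359] [np.float64(0.0912), np.float64(0.0878), np.float64(0.0913), np.float64(0.0867)] [np.float64(0.113), np.float64(1.673), np.float64(-3.017), np.float64(-1.468)]
[-47.73 -51.71   1.13] [[-0.935  0.355 -0.   ]
 [ 0.355  0.935 -0.001]
 [-0.    -0.001 -1.   ]]
[-45.1  -43.22  -3.87]
```

>>> {"fn": "move_arm", "kwargs": {"commands": [[-47.7,-51.7,-2,0,1],[-47.7,-51.7,-2,0,1],[-47.7,-51.7,-2,0,1],[-47.7,-51.7,-2,0,1],[-47.7,-51.7,-2,0,1],[-47.7,-51.7,-2,0,1],[-47.7,-51.7,-2,0,1],[-47.7,-51.7,-2,0,1],[-47.7,-51.7,-2,0,1],[-47.7,-51.7,-2,0,1],[-47.7,-51.7,-2,0,1],[-47.7,-51.7,-2,0,1]], "grip_force": 100}}

```text
t: 1.2
ee_pos: [0.4085, 0.1186, 0.2458]
orientation: [0.18, 0.984, 0.0, 0.0]
contact_force: [1.7, 0.7, 0.5]
opening: 0.0854
finger_force: 0.0
```

>>> {"fn": "move_arm", "kwargs": {"commands": [[-13.7,-14.8,0,0,1],[-13.7,-14.8,0,0,1],[-13.7,-14.8,0,0,1],[-13.7,-14.8,0,0,1],[-13.7,-14.8,0,0,1],[-13.7,-14.8,0,0,1],[-13.7,-14.8,0,0,1],[-13.7,-14.8,0,0,1],[-13.7,-14.8,0,0,1]]}}

```text
t: 1.95
ee_pos: [0.4836, -0.0653, 0.2454]
orientation: [0.18, 0.984, 0.0, -0.0]
contact_force: [-0.7, 0.0, -0.2]
opening: 0.0852
finger_force: 0.0
```

```bash
python3 - <<'E'
from h import *
o=r.get_obs(); print(o['joints'].round(3),o['ee_pos'],o['t'],o['orientation'].round(3))
c=get_calibration('wrist'); im=read_camera('wrist'); save(im,'w1.png'); np.save('w1.npy',im); np.save('w1c.npy',c,allow_pickle=True); print(c, ray(c,(c['cx'],c['cy']),True))
E
```

```text
[-0.405  0.168  0.533  1.944 -0.098  1.055  1.38 ] [ 0.48361541 -0.06533665  0.24544488] 1.95 [ 0.18   0.984  0.    -0.   ]
{'fx': 325.19226210127806, 'fy': 325.19226210127806, 'cx': 276.3192903448328, 'cy': 202.91532875653613, 'rvec': array([-2.39421541, -1.65361604, -0.22574795]), 'tvec': array([-0.11009096, -0.4963206 ,  0.26523535])} (array([ 0.41966846, -0.04116259,  0.38857171]), array([ 0.25069207, -0.09492955, -0.9634012 ]))
```

View pics/w1.png

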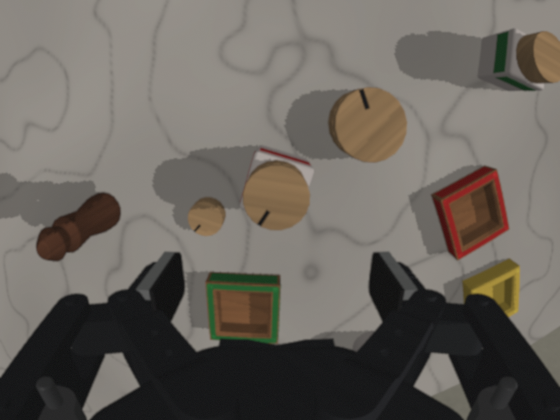

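Wrist view: red canister's lid at (277,195) with its dash at (264,218), the small disc at (206,217), the big disc at (368,123), and the red dock around (471,211).

```bash
cat > m.py <<'E'
from h import *
def circ(im,near,rad):
    h=cv2.cvtColor(im,cv2.COLOR_RGB2HSV)
    m=((h[...,0]>8)&(h[...,0]<24)&(h[...,1]>95)&(h[...,2]>70)).astype(np.uint8)
    m=cv2.morphologyEx(m,cv2.MORPH_CLOSE,np.ones((7,7)))
    mm=np.zeros_like(m);cv2.circle(mm,near,rad,1,-1);m&=mm
    k=max(cv2.findContours(m,cv2.RETR_EXTERNAL,cv2.CHAIN_APPROX_NONE)[0],key=cv2.contourArea)
    return cv2.minEnclosingCircle(k),cv2.fitEllipse(k)
def redquads(im,near,rad):
    h=cv2.cvtColor(im,cv2.COLOR_RGB2HSV)
    m=(((h[...,0]<6)|(h[...,0]>174))&(h[...,1]>185)&(h[...,2]>60)).astype(np.uint8)
    mm=np.zeros_like(m);cv2.circle(mm,near,rad,1,-1);m&=mm
    cs,hi=cv2.findContours(m,cv2.RETR_CCOMP,cv2.CHAIN_APPROX_NONE)
    return [(hi[0][i][3],cv2.contourArea(k),cv2.approxPolyDP(k,4,True).reshape(-1,2).tolist()) for i,k in enumerate(cs) if cv2.contourArea(k)>200]
E
python3 - <<'E'
from m import *
w=np.load('w1.npy');cw=np.load('w1c.npy',allow_pickle=True).item()
t=read_camera('top');ct=get_calibration('top')
print(circ(w,(277,195),45)); print(circ(t,(316,252),20))
print(redquads(w,(471,211),60)); print(redquads(t,(219,202),35))
E
```

```text
(((276.0, 195.06121826171875), 33.58465576171875), ((275.80096435546875, 195.28836059570312), (64.20689392089844, 66.13245391845703), 172.07540893554688))Traceback (most recent call last):
  File "<stdin>", line 4, in <module>
  File "m.py", line 7, in circ
    k=max(cv2.findContours(m,cv2.RETR_EXTERNAL,cv2.CHAIN_APPROX_NONE)[0],key=cv2.contourArea)
ValueError: max() iterable argument is empty
```

```bash
python3 - <<'E'
from m import *
w=np.load('w1.npy');cw=np.load('w1c.npy',allow_pickle=True).item()
t=cv2.cvtColor(cv2.imread('pics/top0.png'),cv2.COLOR_BGR2RGB);ct=get_calibration('top')
e=circ(t,(316,252),20);print(e)
pw=circ(w,(277,195),45)[1][0]
print('lid tri',tri(ray(cw,pw,1),ray(ct,e[1][0])),'planes',onz(cw,pw,.112,1),onz(ct,e[1][0],.112))
print('dash yaw',(lambda v:np.arctan2(v[1],v[0]))(onz(cw,(264,218),.112,1)-onz(cw,pw,.112,1)))
for q in redquads(w,(471,211),60): print(q)
for q in redquads(t,(219,202),35): print(q)
E
```

```text
(((316.0, 252.73684692382812), 13.300905227661133), ((315.9837341308594, 252.75819396972656), (25.52773666381836, 25.689680099487305), 85.9434814453125))
lid tri (array([ 0.48532563, -0.06722746,  0.1099993 ]), np.float64(0.0006754824735413265)) planes [ 0.48498086 -0.06638108  0.112     ] [ 0.48505118 -0.0677752   0.112     ]
dash yaw -0.829140867885757
(np.int32(-1), 3150.0, [[495, 173], [444, 201], [459, 257], [506, 228]])
(np.int32(7), 2692.0, [[494, 177], [505, 226], [462, 253], [447, 203]])
(np.int32(-1), 1334.5, [[233, 181], [198, 185], [202, 221], [236, 219]])
(np.int32(2), 1031.5, [[231, 183], [235, 214], [204, 218], [200, 188]])
```

>>> {"fn": "move_arm", "kwargs": {"commands": [[-0.2,-0.1,4,0,1],[-0.2,-0.1,8,0,1],[-0.2,-0.1,11,0,1],[-0.2,-0.1,13,0,1],[-0.2,-0.1,14.5,0,1],[-0.2,-0.1,15.5,0,1],[-0.2,-0.1,16.2,0,1],[-0.2,-0.1,16.2,0,1],[-0.2,-0.1,16.2,0,1]]}}

```text
t: 2.8
ee_pos: [0.4856, -0.0679, 0.084]
orientation: [0.18, 0.984, 0.0, 0.0]
contact_force: [0.2, -0.3, 0.2]
opening: 0.0852
finger_force: 0.0
```

>>> {"fn": "move_arm", "kwargs": {"commands": [[0,0,0,0,0.5],[0,0,0,0,0.3],[0,0,0,0,0.2],[0,0,0,0,0],[0,0,0,0,0],[0,0,0,0,0],[0,0,0,0,0],[0,0,0,0,0],[0,0,0,0,0],[0,0,0,0,0]]}}

```text
t: 3.63
ee_pos: [0.4862, -0.0676, 0.0846]
orientation: [0.18, 0.984, 0.0, 0.001]
contact_force: [-1.5, 3.0, 10.9]
opening: 0.0578
finger_force: 104.0
```

>>> {"fn": "move_arm", "kwargs": {"commands": [[0,0,-1,0,0],[0,0,-2.5,0,0],[0,0,-4.5,0,0],[0,0,-7,0,0],[0,0,-8,0,0],[0,0,-8,0,0],[0,0,-8,0,0]]}}

```text
t: 4.22
ee_pos: [0.4853, -0.0678, 0.1634]
orientation: [0.18, 0.984, 0.0, 0.0]
contact_force: [-0.6, 0.2, -6.0]
opening: 0.0579
finger_force: 107.9
```

```bash
python3 - <<'E'
from m import *
w=np.load('w1.npy');cw=np.load('w1c.npy',allow_pickle=True).item()
ct=get_calibration('top')
# rim outer & inner corners from both views at z=.03 / triangulated
W=[(495,173),(444,201),(459,257),(506,228)]
a=lambda v:np.arctan2(v[1],v[0])
P=np.array([onz(cw,p,.03,1) for p in W]);print('W outer',P.round(4).tolist(),P.mean(0).round(4),[round(a(P[i]-P[i-1]),3) for i in range(4)],[np.linalg.norm(P[i]-P[i-1]).round(4) for i in range(4)])
for i,p in enumerate(W):
    for q in [(233,181),(198,185),(202,221),(237,217)]:
        x,e=tri(ray(cw,p,1),ray(ct,q))
        if e<.006: print(p,q,x.round(4),round(e,4))
save(read_camera('side'),'s2.png')
o=r.get_obs();print(o['t'],o['ee_pos'],o['contact_force'],o['joints'].round(2))
# dot & lid for canister yaw
E
```

```text
W outer [[0.5768, 0.208, 0.03], [0.5852, 0.1213, 0.03], [0.6733, 0.13, 0.03], [0.6633, 0.216, 0.03]] [0.6247 0.1688 0.03  ] [np.float64(-3.048), np.float64(-1.475), np.float64(0.099), np.float64(1.686)] [np.float64(0.0869), np.float64(0.087), np.float64(0.0885), np.float64(0.0866)]
(495, 173) (202, 221) [0.5722 0.2037 0.0373] 0.0016
(444, 201) (198, 185) [ 0.7344  0.273  -0.2994] 0.0038
(444, 201) (237, 217) [0.5801 0.1178 0.0392] 0.0011
(459, 257) (233, 181) [0.671  0.1291 0.0328] 0.0005
(506, 228) (198, 185) [0.6629 0.2166 0.0298] 0.0007
(506, 228) (237, 217) [0.5581 0.1044 0.1853] 0.0003
4.2667 [ 0.48486901 -0.06781353  0.1627248 ] [-1.34782062 -0.30962702 -5.03546857] [-0.37  0.29  0.52  2.02 -0.19  0.87  1.46]
```

View pics/s2.png

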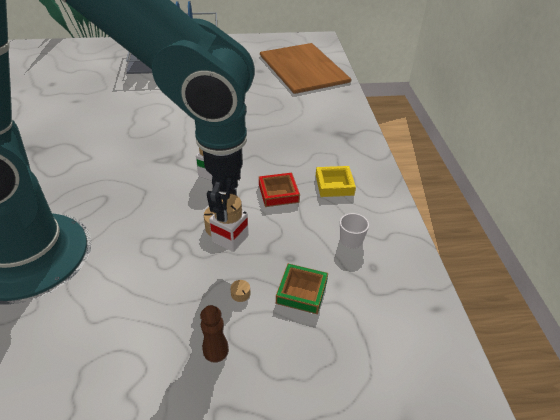

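The canister is off the table, held by the lid at side (228,215). I'll bring it near the dock with a clockwise turn and measure closely there.

>>> {"fn": "move_arm", "kwargs": {"commands": [[-1,2.5,0,0.1,0],[-2,5,0,0.2,0],[-3,7.5,0,0.3,0],[-4,10,0,0.4,0],[-5,12.5,0,0.5,0],[-6,14,0,0.6,0],[-6.6,15,0,0.7,0],[-6.6,15.1,0,0.8,0],[-6.6,15.1,0,0.8,0],[-6.6,15.1,0,0.8,0],[-6.6,15.1,0,0.8,0]]}}

```text
t: 5.18
ee_pos: [0.6, 0.0493, 0.1627]
orientation: [0.548, 0.837, -0.001, -0.0]
contact_force: [-0.6, -0.3, -3.5]
opening: 0.0572
finger_force: 108.1
```

```bash
python3 - <<'E'
from m import *
o=r.get_obs(); print(o['joints'].round(3),o['ee_pos'],o['t'],o['orientation'].round(3))
c=get_calibration('wrist'); im=read_camera('wrist'); save(cv2.convertScaleAbs(im,alpha=1.5),'w2.png'); np.save('w2.npy',im); np.save('w2c.npy',c,allow_pickle=True); print(ray(c,(c['cx'],c['cy']),True))
E
```

```text
[-0.598  0.517  0.623  1.752 -0.352  0.987  0.571] [0.60002447 0.04927438 0.16267714] 5.1833 [ 0.548  0.837 -0.001 -0.   ]
(array([0.57254485, 0.11170213, 0.30579437]), array([ 0.10614673, -0.24640148, -0.96333752]))
```

View pics/w2.png

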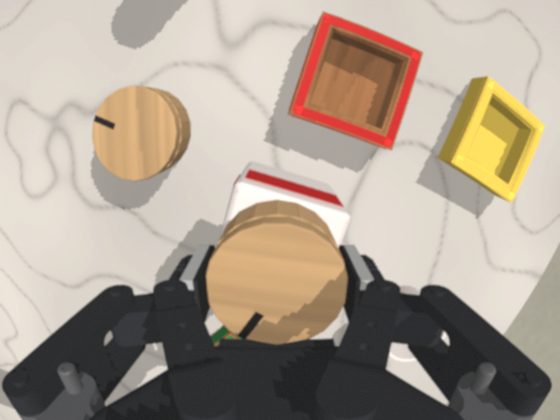

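```bash
python3 - <<'E'
from m import *
w=np.load('w2.npy');c=np.load('w2c.npy',allow_pickle=True).item()
a=lambda v:np.arctan2(v[1],v[0])
for q in redquads(w,(355,82),90):
    P=np.array([onz(c,p,.03,1)[:2] for p in q[2]]);print(q[0],q[2],P.round(4).tolist(),'mean',P.mean(0).round(4))
    if len(P)==4: print([round(a(P[i]-P[i-1]),3) for i in range(4)],[np.linalg.norm(P[i]-P[i-1]).round(4) for i in range(4)])
h=cv2.cvtColor(w,cv2.COLOR_RGB2HSV)
m=(((h[...,0]<8)|(h[...,0]>172))&(h[...,1]>150)&(h[...,2]>50)).astype(np.uint8)
mm=np.zeros_like(m);mm[160:215,235:350]=1;m&=mm
k=max(cv2.findContours(m,cv2.RETR_EXTERNAL,cv2.CHAIN_APPROX_NONE)[0],key=cv2.contourArea)
print(cv2.approxPolyDP(k,2,True).reshape(-1,2).tolist())
ys,xs=np.nonzero(m)
# upper & lower edge of band, line fit in world at two heights
for name,f in (('far',np.min),('near',np.max)):
    X=np.unique(xs); X=X[(X>X.min()+8)&(X<X.max()-12)]
    pts=[(x,f(ys[xs==x])) for x in X]
    for z in (.11,.13,.15):
        W=np.array([onz(c,p,z,1)[:2] for p in pts],np.float32)
        l=cv2.fitLine(W,cv2.DIST_HUBER,0,.01,.01).ravel(); print(name,z,'yaw',round(float(np.arctan2(l[1],l[0])),3),W.mean(0).round(4))
save(cv2.resize(cv2.convertScaleAbs(w[155:250,200:360],alpha=1.5),None,fx=5,fy=5,interpolation=cv2.INTER_CUBIC),'w2c.png')
E
```

```text
-1 [[326, 15], [293, 110], [388, 146], [419, 55]] [[0.5756, 0.2095], [0.5835, 0.1208], [0.6724, 0.1282], [0.6648, 0.217]] mean [0.6241 0.1689]
[np.float64(-3.058), np.float64(-1.482), np.float64(0.083), np.float64(1.656)] [np.float64(0.0895), np.float64(0.0891), np.float64(0.0892), np.float64(0.0891)]
0 [[330, 22], [412, 56], [385, 138], [302, 107]] [[0.5812, 0.205], [0.6591, 0.2125], [0.6667, 0.1333], [0.5894, 0.1262]] mean [0.6241 0.1693]
[np.float64(1.675), np.float64(0.095), np.float64(-1.475), np.float64(-3.05)] [np.float64(0.0792), np.float64(0.0782), np.float64(0.0796), np.float64(0.0776)]
[[247, 175], [340, 204], [329, 194], [252, 171]]
far 0.11 yaw 0.117 [0.5978 0.0769]
far 0.13 yaw 0.117 [0.5952 0.0805]
far 0.15 yaw 0.117 [0.5926 0.084 ]
near 0.11 yaw 0.116 [0.5994 0.0733]
near 0.13 yaw 0.116 [0.5966 0.0772]
near 0.15 yaw 0.116 [0.5939 0.0811]
```

View pics/w2c.png

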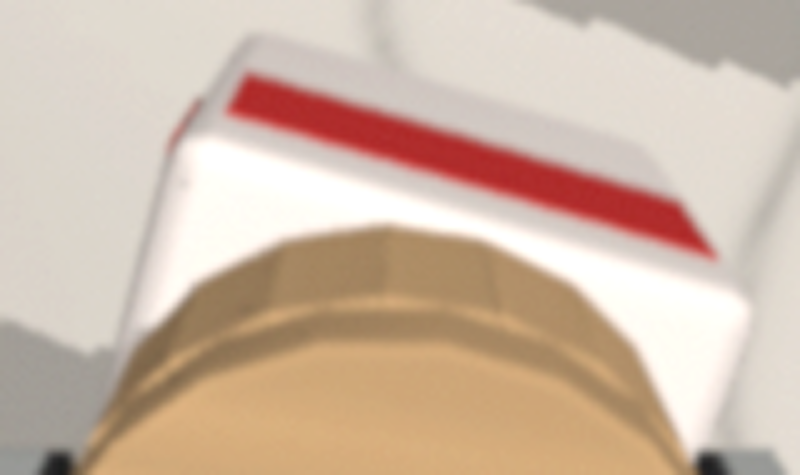

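Crop: shoulder front edge runs from crop (185,137) to (747,300), i.e. pixels (237,182)–(349,215); canister is upright in the grip.

```bash
python3 - <<'E'
from m import *
c=np.load('w2c.npy',allow_pickle=True).item()
z=.1627-.0846+.076
A=onz(c,(237,182.4),z,1);B=onz(c,(349.4,215),z,1)
u=(B-A)[:2];L=np.linalg.norm(u);u/=L;yaw=np.arctan2(u[1],u[0]);n=np.array([u[1],-u[0]])
C=(A+B)[:2]/2+.031*n
print(A.round(4),B.round(4),'len',L,'yaw',yaw,'canister centre',C)
d=np.array([.6243,.1690])-C; print('delta world',d)
dd=np.append(d,0)+r.get_obs()['ee_pos']; print('tool shift',todo(dd)[0],r.get_obs()['ee_pos'])
E
```

```text
[0.5679 0.0747 0.1541] [0.6251 0.0817 0.1541] len 0.057607465978308944 yaw 0.12119309574307267 canister centre [0.60026876 0.04744601]
delta world [0.02403124 0.12155399]
tool shift [10.19  7.05 -0.  ] [0.60016959 0.04923164 0.16303656]
```

>>> {"fn": "move_arm", "kwargs": {"commands": [[2.5,1.7,0,0.01,0],[5,3.4,0,0.02,0],[7.5,5.2,0,0.03,0],[9.5,6.6,0,0.03,0],[10.1,7.0,0,0.03,0],[10.1,7.0,1,0.03,0],[10.1,7.0,3,0.03,0],[10.1,7.0,4,0.03,0],[10.1,7.0,4,0.03,0],[10.1,7.0,4,0.03,0]]}}

```text
t: 6.07
ee_pos: [0.6246, 0.169, 0.1232]
orientation: [0.562, 0.827, -0.001, -0.0]
contact_force: [-0.6, 0.4, -3.7]
opening: 0.0575
finger_force: 108.2
```

```bash
python3 - <<'E'
from m import *
o=r.get_obs();R=todo(o['ee_pos'])[1];print(o['ee_pos'],o['t'],o['contact_force'],R.round(3)[:2], o['joints'].round(2))
im=read_camera('side');a=cv2.resize(im[120:230,210:360],None,fx=5,fy=5,interpolation=cv2.INTER_CUBIC);save(a,'s3.png')
E
```

```text
[0.62458865 0.16899749 0.12321785] 6.0667 [-0.59528798  0.38247355 -3.66330339] [[-0.368  0.93  -0.001]
 [ 0.93   0.368 -0.001]] [-0.72  0.64  0.58  1.66 -0.41  0.97  0.38]
```

View pics/s3.png

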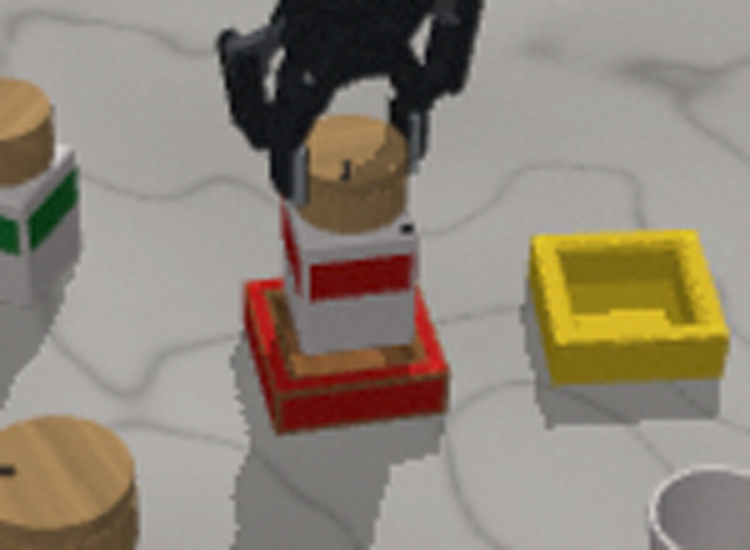

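The canister (crop x 290–415) hangs centred over the red pocket, square to it. Descending gently.

>>> {"fn": "move_arm", "kwargs": {"commands": [[0,0,0.5,0,0],[0,0,1.0,0,0],[0,0,1.4,0,0],[0,0,1.8,0,0],[0,0,2.2,0,0],[0,0,2.6,0,0],[0,0,2.6,0,0]]}}

```text
t: 6.7
ee_pos: [0.6243, 0.1702, 0.0964]
orientation: [0.562, 0.827, -0.001, -0.0]
contact_force: [-0.1, -0.1, -4.8]
opening: 0.0571
finger_force: 115.6
```

>>> {"fn": "move_arm", "kwargs": {"commands": [[0,0,0.2,0,0],[0,0,0.4,0,0],[0,0,0.6,0,0],[0,0,0.7,0,0],[0,0,0.8,0,0],[0,0,0.8,0,0],[0,0,0.8,0,0]]}}

```text
t: 7.28
ee_pos: [0.6249, 0.1702, 0.0896]
orientation: [0.562, 0.827, -0.0, 0.0]
contact_force: [0.1, 0.0, -4.9]
opening: 0.0573
finger_force: 115.9
```

>>> {"fn": "move_arm", "kwargs": {"commands": [[0,0,0.1,0,0],[0,0,0.2,0,0],[0,0,0.3,0,0],[0,0,0.3,0,0],[0,0,0.3,0,0]]}}

```text
t: 7.7
ee_pos: [0.6259, 0.1704, 0.0881]
orientation: [0.562, 0.827, 0.001, 0.001]
contact_force: [-2.5, 0.1, 14.7]
opening: 0.0572
finger_force: 118.2
```

>>> {"fn": "move_arm", "kwargs": {"commands": [[0,0,0,0,0],[0,0,0,0,0],[0,0,0,-0.1,0],[0,0,0,-0.2,0],[0,0,-0.05,-0.3,0],[0,0,-0.05,-0.4,0],[0,0,-0.1,-0.5,0],[0,0,-0.1,-0.6,0],[0,0,-0.1,-0.65,0],[0,0,-0.1,-0.7,0],[0,0,-0.1,-0.7,0],[0,0,-0.1,-0.7,0]]}}

```text
t: 8.7
ee_pos: [0.6258, 0.1703, 0.089]
orientation: [0.244, 0.97, 0.001, 0.001]
contact_force: [-1.5, 0.2, 11.9]
opening: 0.0573
finger_force: 117.5
```

```bash
python3 - <<'E'
from m import *
o=r.get_obs();print(o['ee_pos'],o['t'],o['contact_force'],o['ft_torque'],o['joints'].round(2))
im=read_camera('side');a=cv2.resize(im[120:230,210:360],None,fx=5,fy=5,interpolation=cv2.INTER_CUBIC);save(a,'s4.png')
E
```

```text
[0.62584202 0.17028568 0.08897944] 8.7 [-1.53691414  0.18132307 11.94183571] [-0.26197873  0.49772182  0.02066479] [-0.59  0.64  0.39  1.67 -0.3   0.88  1.  ]
```

View pics/s4.png

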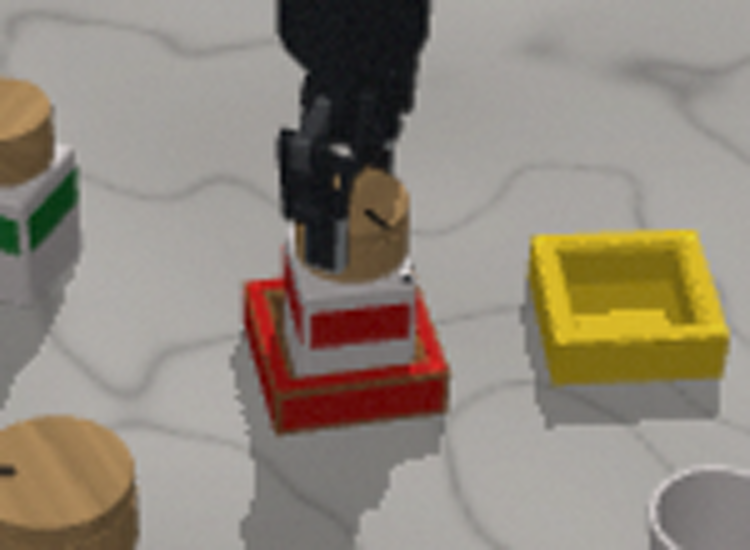

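Lid dash now at crop (380,219) turning toward the dot at (407,275); canister sits deep in the dock. Continue.

>>> {"fn": "move_arm", "kwargs": {"commands": [[0,0,0,-0.06,0],[0,0,-0.05,-0.12,0],[0,0,-0.1,-0.18,0],[0,0,-0.1,-0.24,0],[0,0,-0.15,-0.3,0],[0,0,-0.15,-0.3,0],[0,0,-0.15,-0.3,0]]}}

```text
t: 9.33
ee_pos: [0.6256, 0.17, 0.0901]
orientation: [0.096, 0.995, 0.0, 0.001]
contact_force: [-1.4, -1.8, 7.5]
opening: 0.057
finger_force: 117.0
```

```bash
python3 - <<'E'
from m import *
o=r.get_obs();print(o['ee_pos'],o['t'],o['contact_force'],o['ft_torque'],o['joints'].round(2))
c=get_calibration('wrist');w=read_camera('wrist');cs=get_calibration('side');im=read_camera('side')
a=cv2.resize(w[150:350,180:380],None,fx=2,fy=2,interpolation=cv2.INTER_CUBIC)
b=cv2.resize(im[150:210,255:310],(400,436),interpolation=cv2.INTER_CUBIC)[:400]
save(cv2.convertScaleAbs(np.hstack([a,b]),alpha=1.4),'w5.png')
import pickle;pickle.dump((c,cs,w,im),open('p5.pkl','wb'))
E
```

```text
[0.62560955 0.1700431  0.09009892] 9.3333 [-1.35522783 -1.75121054  7.47448474] [-0.33969571  0.36624719  0.045399  ] [-0.54  0.63  0.31  1.67 -0.24  0.88  1.25]
```

View pics/w5.png

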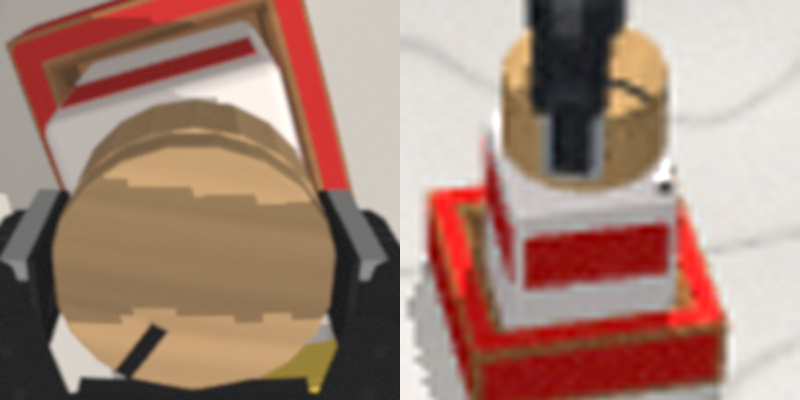

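Left half: dash from crop (158,327) to (122,375), shoulder edge (48,122)–(275,58). Right half: canister low in the dock. Computing the turn angle.

```bash
python3 - <<'E'
from m import *
import pickle;c,cs,w,im=pickle.load(open('p5.pkl','rb'))
f=lambda p:(180+p[0]/2,150+p[1]/2)
a=lambda p,q,z:(lambda v:np.arctan2(v[1],v[0]))(onz(c,f(q),z,1)-onz(c,f(p),z,1))
d=a((158,327),(122,375),.118); e=a((48,122),(275,58),.08); b=a((65,105),(255,42),.055)
g=[a((45,45),(270,-20),.03)]
print('dash',d,'edge',e,'band',b)
for y in (e,b):
    y=(y+np.pi/2)%np.pi-np.pi/2   # canister x axis ~ -1.5: edge yaw minus quarter
    y-=np.pi/2; print('turn',1.2+d-(y+np.pi/4))
E
```

```text
dash -0.7456444234619175 edge 1.6584736899959867 band 1.7020836497549097
turn 2.7228727035293376
turn 2.6792627437704146
```

Edge yaw 1.68 is the canister's −x direction, so canister yaw ≈ −1.46 and turn ≈ 1.13 rad: within the lift-off range. Lifting straight.

>>> {"fn": "move_arm", "kwargs": {"commands": [[0,0,-0.2,0,0],[0,0,-0.4,0,0],[0,0,-0.6,0,0],[0,0,-0.8,0,0],[0,0,-0.8,0,0]]}}

```text
t: 9.85
ee_pos: [0.625, 0.1701, 0.0974]
orientation: [0.096, 0.995, -0.0, 0.0]
contact_force: [-0.6, -0.2, -0.9]
opening: 0.0567
finger_force: 116.0
```

>>> {"fn": "move_arm", "kwargs": {"commands": [[0,0,-0.4,0,0],[0,0,-0.8,0,0],[0,0,-1.3,0,0],[0,0,-1.8,0,0],[0,0,-2.4,0,0],[0,0,-2.9,0,0],[0,0,-3.2,0,0],[0,0,-3.2,0,0],[0,0,-3.2,0,0],[0,0,-3.2,0,0]]}}

```text
t: 10.68
ee_pos: [0.6247, 0.1702, 0.1288]
orientation: [0.096, 0.995, -0.0, -0.0]
contact_force: [-0.4, 0.1, -1.2]
opening: 0.0572
finger_force: 116.0
```

```bash
python3 - <<'E'
from m import *
o=r.get_obs();print(o['ee_pos'],o['t'],o['contact_force'],o['orientation'])
im=read_camera('side');a=cv2.resize(im[120:230,210:360],None,fx=5,fy=5,interpolation=cv2.INTER_CUBIC);save(a,'s6.png')
E
```

```text
[0.62465368 0.17021344 0.12876017] 10.6833 [-0.36462132  0.06023891 -1.18065148] [ 9.62274515e-02  9.95359350e-01 -1.02225326e-04 -1.78302510e-04]
```

View pics/s6.png

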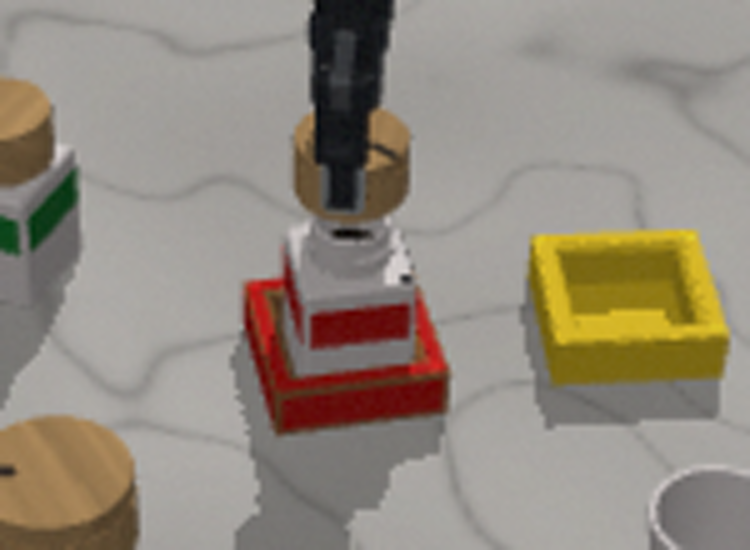

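The lid is held level at crop (352,165), directly above the open mouth at (352,233). The canister is still home in the red dock.

```bash
python3 -c "
from cell import r
print(r.hand_in())"
```

```text
the job is handed in; nothing more can be done
None
```

I docked the red-banded canister, unscrewed its lid to about 1.13 rad and lifted it off. I handed the job in at about 10.7 s with the lid held about 2 cm above the mouth; the hand-in returned no verdict.

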